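Re-zero the coffee grinder and set it five clicks off

TASK

The burrs of the desk coffee grinder have just been cleaned, so its grind setting has to be found again. Use the lever to turn the adjustment collar clockwise seen from above (finer) until you feel the burrs touch, without forcing it. Then turn it back five clicks coarser, let go, and leave the other things on the desk where they stand.

Things in the scene. Friction and masses are not known exactly. Their poses are not given: they have to be found in the camera images.
- grinder: electric coffee grinder, black tower, aluminium head, hopper taken off; fixed. Origin: on the burrs' axis at desk height. z up, x to its back (chute, cup and red button at its front, -x). Foot plate 200 x 128 mm, x -130 to +70; tower 112 x 112 mm; round head with click scale (a tick a click), radius 70 mm, top 174 mm above the desk. A chute, 34 mm wide, reaches 91 mm forward below 155 mm.
- axis (a point): on the collar's vertical turning axis at its top face, 205 mm above the desk; nothing on the grinder stands higher. Axes as the grinder's. Felt at the lever: a click takes about 4 N (brief peaks of 9 N if fast), the touching burrs are a hard stop. Where they touch depends on wear and shims: anywhere from 0.2 to 1.2 rad of the collar, between clicks, and can only be felt.
- collar (a joint): angle of the knurled black collar (radius 58 mm, 177 to 205 mm high), rad, 0 to 2.85; it starts in a click at 1.7 to 2.5. Seen from above it grows counter-clockwise (coarser) and falls clockwise (finer, burrs together). The lever points 100 degrees + this angle counter-clockwise from the grinder's +x. A spring pawl clicks every 12 degrees (0.209 rad) and draws it into the nearest click.
- lever (a point): point to push on the collar's lever: a level steel rod, 10 mm thick, sticking out radially, centre 192 mm above the desk. The point is 85 mm from the axis; the rod is free from 58 to 93 mm, then a red ball, 22 mm wide, centred 104 mm out. Under the rod is the head (174 mm, out to radius 70 mm), farther out the chute at the front, else nothing for 100 mm. Axes turn with the collar.
- upper_burr_face (a point): cutting face of the upper burr, on the axis inside the head, out of sight. It screws up and down with the collar: 1.5 mm a turn, 0.05 mm a click.
- lower_burr_face (a point): cutting face of the lower burr, on the axis inside the head. Height of the upper face above it = the grinding gap: 0 where the burrs touch, 0.05 mm a click. Far too small to be measured from the outside.
- hopper: the grinder's bean hopper, smoked brown plastic funnel, open at the top, 120 mm wide, 115 mm tall, standing beside the grinder; origin at the centre of its underside
- dosing_cup: steel dosing cup, 58 mm wide, 55 mm tall, standing on the grinder's catch plate under the chute; origin at the centre of its underside
- brush: cleaning brush, 160 mm long, lying on the desk; origin under its middle
- mug: blue mug, 82 mm wide, 92 mm tall; origin at the centre of its underside
- bean_jar: amber jar of beans with a wooden lid, 90 mm wide, 130 mm tall; origin at the centre of its underside
- power_brick: black power brick, 120 x 56 x 34 mm; origin at the centre of its underside
Not all that is in view belongs to the job. What is shaped like the hopper but purple is not meant.

How it is judged:
By the outcome, as a careful person would: the job done as asked, in the order asked, and still so for the second after the job is handed in, with the robot touching nothing.
It also fails if it takes over 67 s, if anything falls off the work surface, if the arm or the gripper's body presses on something with over 40 N, if the wrist force passes 120 N, or if a joint passes its speed limit or range.

ROBOT

A 6-joint arm with a two-finger parallel gripper is mounted at the origin on the work surface. World frame = base frame: x ahead of the robot, y to its left, z up, the work surface at z = 0. Lengths are in m, angles in rad, forces in N, time in s.
With the tool pointing down it reaches from about 0.425 to 0.95 m from the base axis. Payload 3.5 kg.
Tool frame: the origin (TCP) lies on the centre line of the jaws, within the pads' length; the fingertips stand 8 mm ahead of it and the grasp point (between the pads) lies 11 mm behind it; z points along the fingers, y is the line along which they close (so a half turn about z gives the same grasp; the last joint's range is limited). The gripper opens to 85 mm and grips with 20 to 120 N. Pads are 22 mm wide; open, the fingers measure 114 mm over their backs; the gripper's body (76 mm by 85 mm) begins 54 mm behind the grasp point. The pads swing forward as they close: fully open they stand 13 mm farther back than shut.
Start: joints at [0.98, 0.286, 1.577, -0, 1.279, -0.15], TCP at [0.288, 0.61, 0.207] pointing down, gripper open.
Joint ranges: [-2.77, 2.77], [-0.9, 2.22], [0.21, 2.48], [-1.53, 4.67], [0.24, 2.81], [-2.84, 2.84]. Speed limits (rad/s): [2.79, 2.79, 3.14, 3.14, 3.14, 3.14].

INTERFACE

Orientations are given as a unit quaternion [x, y, z, w].
In Python, from plant import ctrl gives the robot as it stands. The module is installed in compiled form; this text tells all that it offers.
- The arm moves only by the tool send_rows, never from a script. Its argument "steps" is a list of rows, each a list of 5 numbers: the shift along the tool's x, y, z in m, then the turn about the tool's z in degrees, then the opening, from -1 (shut) to 1 (fully open). A call has 1 to 12 rows; each row is the pose to reach, as a shift and turn from the pose commanded when the call began, along the tool's axes at that moment; what a row does not reach only later rows make up. A row lasts 1/10 s, in which the tool goes at most 50 mm and 8.59 degrees, less where a joint would pass 70% of its speed; a pose out of reach is approached as far as the arm can. A call with a gripper value outside its range is refused whole. The fingers move at their own pace and stop on an object; "squeeze" is the grip in N (left out, the last holds). Time passes only in rows, so rows that repeat a pose let the fingers close. It gives the time, the measured TCP pose, the force, the opening and the grip force at its end, in the units of the state.
- ctrl.get_state(): the state, without advancing time (a new reading comes with each control period).
- ctrl.read_camera(name): name is "scene" or "top" or "wrist"; returns the picture (400x640x3 uint8, red, green, blue); there is no depth.
- ctrl.calibration(name): a dict with "intrinsics" (3x3 intrinsics, pixels), "extrinsics" (4x4, takes a point from world to camera coordinates); the wrist camera has in their place "tool_from_camera" (4x4, takes a point from camera to tool coordinates, whose origin is the TCP and whose axes are the flange's). Camera axes: x right, y up, looking along -z (the intrinsics and any distortion apply to the point x, -y, -z); pixel columns grow to the right and rows downward; lengths in m; the calibration is good to about 2 mm. A picture is of the moment at which its call begins: read the wrist's pose just before it. calibration takes no time and is no camera call.
- ctrl.sign_off(): hands the job in; it is judged then, once.
The state is a dict: "time": time; "qpos": joint angles; "dq": joint speeds; "joint_efforts": joint torques, N m; "eef_pos": TCP position; "tcp_rot": TCP orientation; "contact_force": force on the tool from outside, world axes, zero at the start; "wrist_torque": the same for the moment, N m; "opening": opening from 0.0 (shut) to 1.0 (fully open); "finger_force": force on a finger pad.
Only numpy, scipy, OpenCV 4.12 (cv2) and the standard library are available. Lean on these libraries where they do the work, as an engineer would, in place of code of your own. Each camera call takes 0.05 s, during which the arm holds its last target. There are 200 camera calls.

## Working session

There is one attempt and no reset: what is moved stays moved. The work goes in short steps, Python scripts to look and compute and a tool call to move; the robot and the scene stay as the last step left them, time stands still between calls to the robot, and variables do not carry over. Pictures are saved under pics/ and viewed, at most 10 in all, crops included, and the job is handed in when it is done.

Besides the shell and the picture viewer there is one more tool, called after ">>>" as a command line: name --pt "numbers of a row" for each row, then --argument value for the rest. send_rows: Moves the arm, as the interface text tells. Its arguments: {"type":"object","properties":{"steps":{"type":"array","items":{"type":"array","items":{"type":"number"}}},"squeeze":{"type":"number"}},"required":["steps"]}

```bash
mkdir -p pics
python3 - <<'E'
from plant import ctrl
import cv2,numpy as np
s=ctrl.get_state();print({k:np.round(v,3) for k,v in s.items()})
for n in("scene","top"):
    im=ctrl.read_camera(n);cv2.imwrite(f"pics/{n}0.png",im[...,::-1]);c=ctrl.calibration(n);print(n,np.round(c["intrinsics"],1).tolist(),np.round(c["extrinsics"],3).tolist(),c.keys())
c=ctrl.calibration("wrist");print(c)
E
```

```text
{'time': np.float64(0.0), 'qpos': array([ 0.98 ,  0.287,  1.578, -0.   ,  1.279, -0.15 ]), 'dq': array([-0.001,  0.   ,  0.001, -0.   , -0.001,  0.   ]), 'joint_efforts': array([ 0.0000e+00, -4.0600e+01, -2.9262e+01, -0.0000e+00,  6.0000e-03,
        0.0000e+00]), 'eef_pos': array([0.288, 0.61 , 0.205]), 'tcp_rot': array([ 0.219,  0.976, -0.001, -0.   ]), 'contact_force': array([-1.129,  0.515, -0.191]), 'wrist_torque': array([0.043, 0.001, 0.04 ]), 'finger_force': np.float64(0.0), 'opening': np.float64(1.003)}
scene [[380.5, 0.0, 320.0], [0.0, 380.5, 201.5], [0.0, 0.0, 1.0]] [[0.725, 0.689, 0.014, -0.411], [-0.385, 0.388, 0.838, 0.102], [0.572, -0.612, 0.546, -1.558], [0.0, 0.0, 0.0, 1.0]] dict_keys(['intrinsics', 'extrinsics'])
top [[446.1, 0.0, 322.9], [0.0, 446.1, 201.1], [0.0, 0.0, 1.0]] [[0.012, -1.0, -0.001, -0.008], [0.998, 0.012, 0.063, -0.558], [-0.063, -0.001, 0.998, -1.588], [0.0, 0.0, 0.0, 1.0]] dict_keys(['intrinsics', 'extrinsics'])
{'intrinsics': array([[280.87113723,   0.        , 320.55096648],
       [  0.        , 280.87113723, 201.34157582],
       [  0.        ,   0.        ,   1.        ]]), 'tool_from_camera': array([[-3.24610591e-04,  9.58661747e-01,  2.84547974e-01,
         7.30472639e-02],
       [ 9.99999767e-01,  1.40471486e-04,  6.67535505e-04,
         1.49999895e-03],
       [ 5.99969877e-04,  2.84548125e-01, -9.58661569e-01,
        -1.68070112e-01],
       [ 0.00000000e+00,  0.00000000e+00,  0.00000000e+00,
         1.00000000e+00]])}
```

View pics/scene0.png

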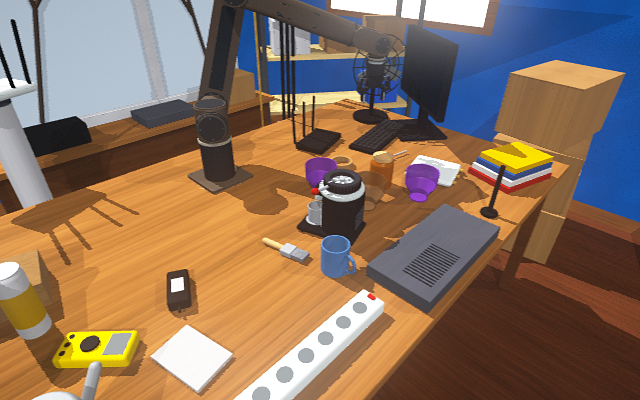

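View pics/top0.png

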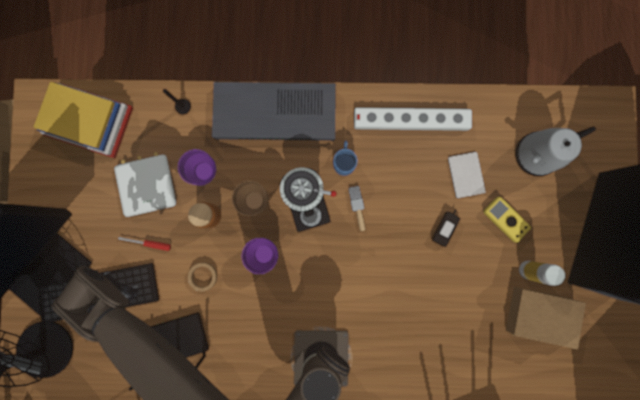

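The top view shows the grinder at (302,188), its cup at (311,215) and a red lever ball near (333,193). Purple funnels stand at (197,167) and (260,256); the smoked brown hopper is at about (250,198). I'll enlarge the grinder.

```bash
cat > h.py <<'E'
from plant import ctrl
import cv2,numpy as np
def ray(n,u,v,T=None):
    c=ctrl.calibration(n);K=c["intrinsics"]
    d=np.linalg.inv(K)@[u,v,1.];d=d*[1,-1,-1]
    if n=="wrist": M=T@c["tool_from_camera"]
    else: M=np.linalg.inv(c["extrinsics"])
    return M[:3,3],M[:3,:3]@d
def onz(n,u,v,z,T=None):
    o,d=ray(n,u,v,T);return o+d*(z-o[2])/d[2]
def proj(n,p):
    c=ctrl.calibration(n);q=c["extrinsics"]@np.r_[p,1];q=q[:3]*[1,-1,-1];q=c["intrinsics"]@q;return q[:2]/q[2]
E
python3 - <<'E'
from h import *
a=cv2.imread("pics/top0.png");b=cv2.imread("pics/scene0.png")
A=cv2.resize(a[140:240,230:370],None,fx=5,fy=5,interpolation=3)
B=cv2.resize(b[150:250,280:380],None,fx=5,fy=5,interpolation=3)
cv2.imwrite("pics/ca.png",A);cv2.imwrite("pics/cb.png",B)
for n,im in(("top",a),("scene",b)):
    h=cv2.cvtColor(im,cv2.COLOR_BGR2HSV);m=((h[...,0]<8)|(h[...,0]>172))&(h[...,1]>150)&(h[...,2]>90)
    k,_,st,ce=cv2.connectedComponentsWithStats(m.astype(np.uint8))
    for i in range(1,k):
        if st[i,4]>3 and 230<ce[i][0]<380 and 140<ce[i][1]<250:print(n,st[i,4],ce[i],onz(n,*ce[i],.192))
print(onz("top",302,188,.19),onz("top",311,217,.055))
E
```

```text
top 22 [333.22727273 193.45454545] [ 0.57189438 -0.03362969  0.192     ]
scene 45 [314.42222222 190.95555556] [ 0.57075943 -0.031209    0.192     ]
[0.58842557 0.06697227 0.19      ] [0.49914015 0.0404601  0.055     ]
```

View pics/ca.png

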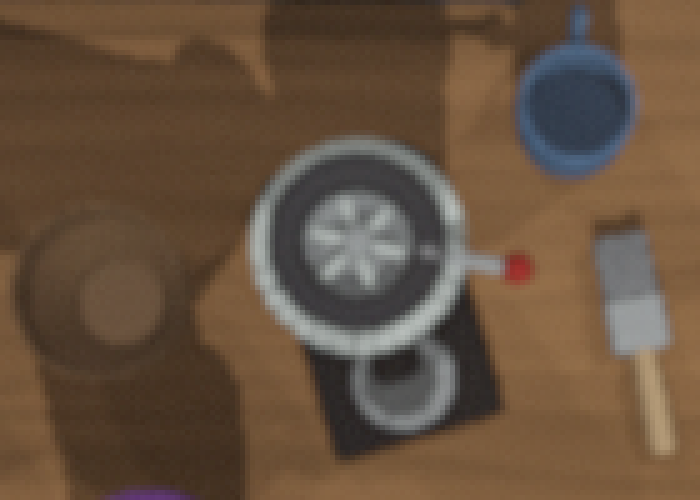

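View pics/cb.png

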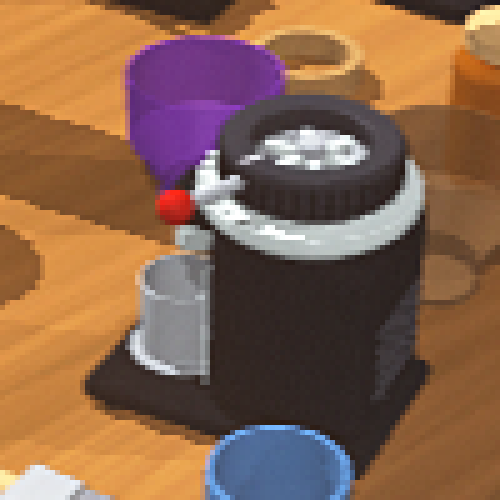

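The red ball is the lever's end, at about (0.571,-0.032). The axis is near (0.586,0.067), and from the foot plate the grinder's yaw is about 17°. I'll rise and go above the lever with the tool's y axis tangential.

>>> send_rows --pt "0 0 -0.1 0 -0.45" --pt "-0.03 -0.03 -0.12 5 -0.45" --pt "-0.08 -0.07 -0.12 13 -0.45" --pt "-0.12 -0.1 -0.12 21 -0.45" --pt "-0.16 -0.13 -0.12 29 -0.45" --pt "-0.2 -0.16 -0.12 37 -0.45" --pt "-0.24 -0.2 -0.12 45 -0.45" --pt "-0.28 -0.23 -0.12 53 -0.45" --pt "-0.32 -0.26 -0.12 61 -0.45" --pt "-0.36 -0.3 -0.12 69 -0.45" --pt "-0.4 -0.33 -0.12 73 -0.45" --pt "-0.44 -0.36 -0.12 73 -0.45"

```text
time: 1.3
eef_pos: [0.5117, 0.1364, 0.3262]
tcp_rot: [0.757, 0.654, -0.0, -0.0]
contact_force: [0.9, 0.1, 1.1]
opening: 0.278
finger_force: 0.0
```

Run:
```python
from h import *
from scipy.spatial.transform import Rotation as R
s=ctrl.get_state();r=R.from_quat(s["tcp_rot"]).as_matrix()
print(s["eef_pos"],np.degrees(np.arctan2(r[1,0],r[0,0])),r[:,2],s["qpos"])
t=np.array([.574,-.0116,.30]);print(r.T@(t-s["eef_pos"]))
```

```text
[0.51172411 0.13642761 0.32617688] 81.67069535767408 [-3.28679110e-04  1.40779386e-04 -9.99999936e-01] [ 6.87640624e-02 -1.06772519e-01  1.78258947e+00  1.63927901e-04
  1.46609393e+00  2.14120679e-01]
[-0.13744716  0.08307164  0.02613557]
```

>>> send_rows --pt "-0.05 0.03 0 0 -0.45" --pt "-0.1 0.057 0.01 0 -0.45" --pt "-0.1 0.057 0.02 0 -0.45" --pt "-0.1 0.057 0.02 0 -0.45" --pt "-0.1 0.057 0.02 0 -0.45"

```text
time: 1.8
eef_pos: [0.553, 0.0319, 0.3055]
tcp_rot: [0.756, 0.654, -0.0, -0.001]
contact_force: [0.7, -0.5, 0.2]
opening: 0.269
finger_force: 0.0
```

```bash
cat >> h.py <<'E'
from scipy.spatial.transform import Rotation as R
def pose():
    s=ctrl.get_state();T=np.eye(4);T[:3,:3]=R.from_quat(s["tcp_rot"]).as_matrix();T[:3,3]=s["eef_pos"]
    return s,T,np.degrees(np.arctan2(T[1,0],T[0,0]))
def red(im):
    h=cv2.cvtColor(im,cv2.COLOR_RGB2HSV);m=(((h[...,0]<8)|(h[...,0]>172))&(h[...,1]>150)&(h[...,2]>80)).astype(np.uint8)
    k,_,st,ce=cv2.connectedComponentsWithStats(m);return [(int(st[i,4]),np.round(ce[i],1).tolist()) for i in range(1,k) if st[i,4]>6]
E
python3 - <<'E'
from h import *
s,T,y=pose();im=ctrl.read_camera("wrist");cv2.imwrite("pics/w1.png",im[...,::-1])
print(s["eef_pos"],y,s["contact_force"],s["opening"])
for a,c in red(im):print(a,c,onz("wrist",*c,.192,T))
E
```

```text
[0.55300567 0.03188095 0.30550966] 81.73476279360459 [ 0.72093059 -0.49864326  0.16174509] 0.2689364475398559
65 [518.5, 232.5] [ 0.75737507 -0.04285786  0.192     ]
69 [340.0, 245.8] [ 0.56486185 -0.03105071  0.192     ]
```

View pics/w1.png

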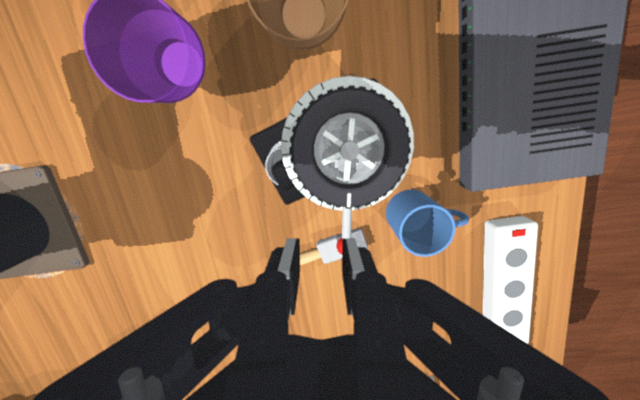

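The wrist view shows the collar centred at about (349,147), with the rod running down from (349,195) to the ball at (341,246). I'll compute the axis and lever and the move needed.

Run:
```python
from h import *
s,T,y=pose();print(s["eef_pos"],y)
print("axis",onz("wrist",349.5,149.5,.2,T),onz("wrist",349.5,147,.205,T),"rod",onz("wrist",349.3,200,.192,T),onz("wrist",346.5,240,.192,T))
im=cv2.imread("pics/top0.png");
print("top axis",onz("top",301.6,188.4,.205))
A=np.array([.586,.067]);B=np.array([.5714,-.033]);d=(B-A);print(np.linalg.norm(d),np.degrees(np.arctan2(d[1],d[0])))
t=np.r_[A+.08*d/np.linalg.norm(d),.25];print(t,T[:3,:3].T@(t-s["eef_pos"]))
```

```text
[0.55320793 0.03241217 0.30635097] 81.80152566518767
axis [0.58693689 0.07272838 0.2       ] [0.58678609 0.07565562 0.205     ] rod [0.58144136 0.01979201 0.192     ] [ 0.57321207 -0.0250814   0.192     ]
top axis [0.5857546  0.06749256 0.205     ]
0.10106018009087457 -98.30649518467989
[ 0.57444253 -0.01216075  0.25      ] [-0.04112637  0.02741858  0.05630212]
```

>>> send_rows --pt "-0.02 0.014 0.02 0 -0.45" --pt "-0.041 0.027 0.05 0 -0.45" --pt "-0.041 0.027 0.08 0 -0.45" --pt "-0.041 0.027 0.08 0 -0.45" --pt "-0.041 0.027 0.08 0 -0.45"

```text
time: 2.35
eef_pos: [0.5744, -0.0117, 0.2272]
tcp_rot: [0.755, 0.655, 0.0, -0.0]
contact_force: [0.4, -0.7, 0.3]
opening: 0.27
finger_force: 0.0
```

Run:
```python
from h import *
s,T,y=pose();im=ctrl.read_camera("wrist");im2=ctrl.read_camera("scene")
W=im[130:400,200:450][:,:,::-1];S=cv2.resize(im2[140:240,270:380][:,:,::-1],None,fx=2.7,fy=2.7)
cv2.imwrite("pics/w2.png",cv2.resize(np.hstack([W,S]),None,fx=1.4,fy=1.4))
print(s["eef_pos"],y,s["contact_force"],s["opening"],red(im))
```

```text
[ 0.57436434 -0.01170619  0.22718907] 81.86226896552648 [ 0.43695642 -0.7432903   0.3281045 ] 0.2703294406564833 [(114, [542.1, 227.7]), (490, [320.3, 243.5])]
```

View pics/w2.png

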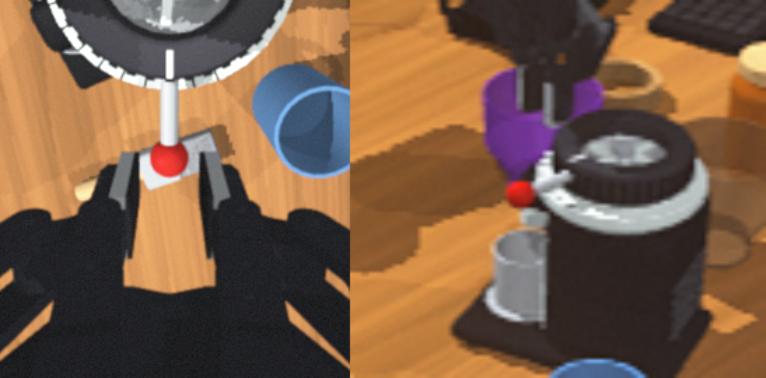

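>>> send_rows --pt "0.004 0 0.02 0 -0.45" --pt "0.004 0 0.03 0 -0.45" --pt "0.004 0 0.04 0 -0.5" --pt "0.004 0 0.04 0 -0.64" --pt "0.004 0 0.04 0 -0.64" --pt "0.004 0 0.04 0 -0.64"

```text
time: 3.05
eef_pos: [0.5756, -0.0094, 0.1874]
tcp_rot: [0.756, 0.654, 0.0, 0.001]
contact_force: [-0.4, -0.3, 0.3]
opening: 0.178
finger_force: 0.0
```

Run:
```python
from h import *
s,T,y=pose();im=ctrl.read_camera("wrist")
print(s["eef_pos"],y,s["contact_force"],s["wrist_torque"],s["opening"],red(im),s["qpos"])
for a,c in red(im):print(onz("wrist",*c,.192,T))
A=np.array([.5865,.069]);d=s["eef_pos"][:2]-A;r=np.hypot(*d);th=np.arctan2(d[1],d[0]);print("r,th",r,np.degrees(th))
# table of shifts for clockwise rotation about A, tool frame at start
M=T[:2,:2]
for g in(12,24,36,48,60,72):
    q=th-np.radians(g);p=A+.080*np.array([np.cos(q),np.sin(q)]);print(g,np.round(M.T@(p-s["eef_pos"][:2]),4))
```

```text
[ 0.57557124 -0.00943312  0.1874465 ] 81.73880985100693 [-0.44789931 -0.28473706  0.25303255] [-0.03289002 -0.01327598  0.04859301] 0.17841353093554446 [(147, [565.3, 241.2]), (706, [319.8, 274.2])] [-1.92568310e-01  8.46702257e-02  1.84463251e+00 -2.23103623e-05
  1.21083042e+00 -4.83755645e-02]
[ 0.72897781 -0.03270182  0.192     ]
[ 0.57141493 -0.03369522  0.192     ]
r,th 0.07919085578950578 -97.93243605100065
12 [ 0.0008 -0.0166]
24 [ 0.0059 -0.0326]
36 [ 0.0142 -0.0471]
48 [ 0.0253 -0.0596]
60 [ 0.0388 -0.0695]
72 [ 0.054  -0.0764]
```

>>> send_rows --pt "0.0001 -0.0035 0 2.5 -0.64" --pt "0.0003 -0.007 0 5 -0.64" --pt "0.0007 -0.0104 0 7.5 -0.64" --pt "0.0012 -0.0139 0 10 -0.64" --pt "0.0019 -0.0173 0 12.5 -0.64" --pt "0.0027 -0.0207 0 15 -0.64" --pt "0.0037 -0.0241 0 17.5 -0.64" --pt "0.0048 -0.0274 0 20 -0.64" --pt "0.0061 -0.0306 0 22.5 -0.64" --pt "0.0075 -0.0338 0 25 -0.64" --pt "0.009 -0.0369 0 27.5 -0.64" --pt "0.0107 -0.04 0 30 -0.64"

```text
time: 4.3
eef_pos: [0.5373, 0.0069, 0.1873]
tcp_rot: [0.9, 0.435, 0.0, 0.0]
contact_force: [-0.9, -0.5, -0.6]
opening: 0.181
finger_force: 0.0
```

```bash
cat >> h.py <<'E'
A=np.array([.5864,.0692])
def rep(cam=True):
    s,T,y=pose();d=s["eef_pos"][:2]-A;f=T[:3,:3].T@s["contact_force"]
    print("t",round(float(s["time"]),2),"r %.4f th %.2f yaw %.2f"%(np.hypot(*d),np.degrees(np.arctan2(d[1],d[0]))%360,y),"Ftool",np.round(f,1),"z",s["eef_pos"][2].round(4),"q6",s["qpos"][5].round(2))
    if cam:
        im=ctrl.read_camera("wrist")
        for a,c in red(im):
            p=onz("wrist",*c,.192,T)[:2]-A
            if np.hypot(*p)<.13:print("ball",a,c,"r %.4f th %.2f"%(np.hypot(*p),np.degrees(np.arctan2(p[1],p[0]))%360))
E
python3 -c "from h import *;rep()"
```

```text
t 4.3 r 0.0793 th 231.71 yaw 51.63 Ftool [-0.9 -0.4  0.6] z 0.1873 q6 0.49
ball 797 [402.4, 254.9] r 0.1040 th 261.60
```

Run:
```python
from h import *
im=ctrl.read_camera("wrist");im2=ctrl.read_camera("scene")
W=im[130:400,200:450][:,:,::-1];S=cv2.resize(im2[140:240,270:380][:,:,::-1],None,fx=2.7,fy=2.7)
cv2.imwrite("pics/w3.png",cv2.resize(np.hstack([W,S]),None,fx=1.4,fy=1.4))
```

```text
(no output)
```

View pics/w3.png

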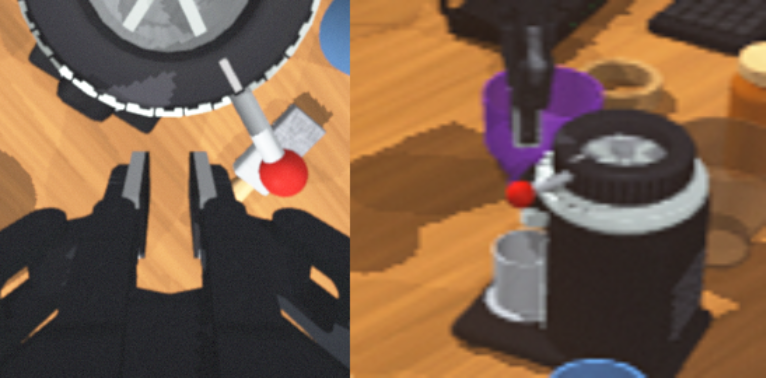

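Run:
```python
from h import *
s,T,y=pose();print(s["eef_pos"],s["opening"])
c=ctrl.calibration("wrist");M=np.linalg.inv(c["tool_from_camera"])
for z in(-.03,-.02,-.011,0,.008):
    for x in (-.011,.011):
        q=(M@[x,-.0076,z,1])[:3]*[1,-1,-1];q=c["intrinsics"]@q;w=(T@[x,0,z,1])[:3]
        print(z,x,(q[:2]/q[2]).round(1),proj("scene",w).round(1))
```

```text
[0.5372458  0.00700315 0.18709883] 0.18200483895897687
-0.03 -0.011 [308.4 276.6] [311.7 175.1]
-0.03 0.011 [307.9 240.4] [319.  174.7]
-0.02 -0.011 [309.1 267.4] [311.7 178. ]
-0.02 0.011 [308.7 233. ] [319.  177.6]
-0.011 -0.011 [309.7 260. ] [311.7 180.6]
-0.011 0.011 [309.3 227.1] [318.9 180.2]
0 -0.011 [310.3 251.9] [311.7 183.8]
0 0.011 [310.  220.6] [318.9 183.4]
0.008 -0.011 [310.8 246.6] [311.7 186.1]
0.008 0.011 [310.4 216.4] [318.9 185.6]
```

The fingertips passed over the rod: the ball is still at its starting angle. In both views the tips sit about 20 mm higher than I assumed. I'll lower 20 mm here, clear of the lever, and check.

>>> send_rows --pt "-0.003 0 0 0 -0.64" --pt "-0.003 0 0.01 0 -0.64" --pt "-0.003 0 0.02 0 -0.64" --pt "-0.003 0 0.02 0 -0.64"

```text
time: 4.85
eef_pos: [0.5336, 0.0049, 0.1638]
tcp_rot: [0.9, 0.436, -0.002, -0.001]
contact_force: [-0.3, -0.6, -0.7]
opening: 0.181
finger_force: 0.0
```

Run:
```python
from h import *
rep()
im=ctrl.read_camera("wrist");im2=ctrl.read_camera("scene")
W=im[130:400,200:450][:,:,::-1];S=cv2.resize(im2[150:230,280:360][:,:,::-1],(270,270),interpolation=3)
cv2.imwrite("pics/w4.png",cv2.resize(np.hstack([W,S]),None,fx=1.5,fy=1.5))
```

```text
t 4.85 r 0.0832 th 230.60 yaw 51.74 Ftool [-0.7  0.1  0.7] z 0.1638 q6 0.49
ball 982 [418.3, 267.5] r 0.1035 th 262.02
```

View pics/w4.png

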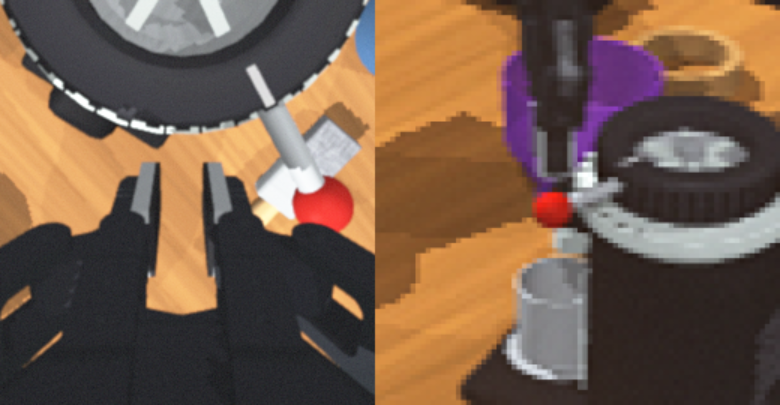

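Tips are now at about z 0.181, so the tip is roughly 17 mm above the TCP's z. I'll rise, go back over the lever and lower properly around the rod.

>>> send_rows --pt "0 0 -0.036 0 -0.5" --pt "0 0 -0.036 0 -0.45" --pt "0 0 -0.036 0 -0.45" --pt "0.003 0.014 -0.036 -8 -0.45" --pt "0.007 0.028 -0.036 -16 -0.45" --pt "0.013 0.042 -0.036 -24 -0.45" --pt "0.013 0.042 -0.036 -30 -0.45" --pt "0.013 0.042 -0.036 -30 -0.45" --pt "0.013 0.042 -0.036 -30 -0.45"

```text
time: 5.9
eef_pos: [0.5756, -0.011, 0.2015]
tcp_rot: [0.757, 0.654, -0.001, -0.001]
contact_force: [0.2, -0.9, 0.1]
opening: 0.276
finger_force: 0.0
```

```bash
python3 -c "from h import *;rep()"
```

```text
t 5.9 r 0.0809 th 262.33 yaw 81.62 Ftool [-0.9  0.4 -0.1] z 0.2015 q6 -0.05
ball 633 [319.0, 261.2] r 0.1036 th 261.48
```

>>> send_rows --pt "0 0 0.014 0 -0.45" --pt "0 0 0.028 0 -0.45" --pt "0 0 0.04 0 -0.45" --pt "0 0 0.04 0 -0.64" --pt "0 0 0.04 0 -0.64" --pt "0 0 0.04 0 -0.64"

```text
time: 6.55
eef_pos: [0.5766, -0.0112, 0.163]
tcp_rot: [0.756, 0.654, 0.0, 0.0]
contact_force: [0.7, -0.4, 0.5]
opening: 0.177
finger_force: 0.0
```

```bash
python3 -c "from h import *;rep()"
```

```text
t 6.55 r 0.0810 th 263.03 yaw 81.74 Ftool [-0.3  0.7 -0.5] z 0.163 q6 -0.05
ball 880 [319.1, 295.3] r 0.1045 th 262.22
```

>>> send_rows --pt "0.0001 -0.0028 0 2 -0.64" --pt "0.0002 -0.0056 0 4 -0.64" --pt "0.0004 -0.0084 0 6 -0.64" --pt "0.0008 -0.0112 0 8 -0.64" --pt "0.0012 -0.014 0 10 -0.64" --pt "0.0017 -0.0168 0 12 -0.64"

```text
time: 7.2
eef_pos: [0.5614, -0.0075, 0.1635]
tcp_rot: [0.821, 0.571, 0.002, 0.002]
contact_force: [2.2, -1.1, -2.8]
opening: 0.176
finger_force: 1.2
```

```bash
python3 -c "from h import *;rep()"
```

```text
t 7.2 r 0.0807 th 251.95 yaw 69.66 Ftool [-0.3  2.4  2.8] z 0.1635 q6 0.16
ball 771 [323.5, 295.3] r 0.1047 th 252.05
```

The lever follows. On I go, staying within the range that must be free.

>>> send_rows --pt "0.0001 -0.0028 0 2 -0.64" --pt "0.0002 -0.0056 0 4 -0.64" --pt "0.0004 -0.0084 0 6 -0.64" --pt "0.0008 -0.0112 0 8 -0.64" --pt "0.0012 -0.014 0 10 -0.64" --pt "0.0018 -0.0168 0 12 -0.64" --pt "0.0024 -0.0195 0 14 -0.64" --pt "0.0031 -0.0223 0 16 -0.64" --pt "0.004 -0.025 0 18 -0.64" --pt "0.0049 -0.0277 0 20 -0.64" --pt "0.0059 -0.0303 0 22 -0.64" --pt "0.007 -0.0329 0 24 -0.64"

```text
time: 8.45
eef_pos: [0.5324, 0.0096, 0.1635]
tcp_rot: [0.922, 0.388, 0.001, 0.002]
contact_force: [0.1, -2.7, 0.4]
opening: 0.176
finger_force: 1.3
```

```bash
python3 -c "from h import *;rep()"
```

```text
t 8.45 r 0.0804 th 227.82 yaw 45.70 Ftool [-1.8  2.  -0.4] z 0.1635 q6 0.6
ball 772 [323.5, 296.1] r 0.1052 th 227.66
```

>>> send_rows --pt "0.0001 -0.0028 0 2 -0.64" --pt "0.0002 -0.0056 0 4 -0.64" --pt "0.0004 -0.0084 0 6 -0.64" --pt "0.0008 -0.0112 0 8 -0.64" --pt "0.0012 -0.014 0 10 -0.64" --pt "0.0018 -0.0168 0 12 -0.64" --pt "0.0024 -0.0195 0 14 -0.64" --pt "0.0031 -0.0223 0 16 -0.64" --pt "0.004 -0.025 0 18 -0.64" --pt "0.0049 -0.0277 0 20 -0.64"

```text
time: 9.5
eef_pos: [0.5162, 0.0314, 0.1633]
tcp_rot: [0.975, 0.223, 0.001, 0.003]
contact_force: [1.9, -6.4, -1.7]
opening: 0.182
finger_force: 3.1
```

```bash
python3 -c "from h import *;rep()"
```

```text
t 9.5 r 0.0797 th 208.28 yaw 25.78 Ftool [-1.   6.6  1.8] z 0.1633 q6 0.99
ball 747 [324.3, 297.6] r 0.1058 th 208.02
```

>>> send_rows --pt "0.0001 -0.0028 0 2 -0.64" --pt "0.0002 -0.0056 0 4 -0.64" --pt "0.0004 -0.0084 0 6 -0.64" --pt "0.0008 -0.0112 0 8 -0.64" --pt "0.0012 -0.014 0 10 -0.64" --pt "0.0018 -0.0168 0 12 -0.64"

```text
time: 10.15
eef_pos: [0.5098, 0.0474, 0.1632]
tcp_rot: [0.993, 0.12, 0.0, 0.003]
contact_force: [0.6, -5.4, -0.4]
opening: 0.184
finger_force: 3.0
```

```bash
python3 -c "from h import *;rep()"
```

```text
t 10.15 r 0.0796 th 195.90 yaw 13.79 Ftool [-0.7  5.4  0.5] z 0.1632 q6 1.23
ball 768 [324.3, 298.6] r 0.1065 th 195.66
```

>>> send_rows --pt "0.0001 -0.0021 0 1.5 -0.64" --pt "0.0001 -0.0042 0 3 -0.64" --pt "0.0002 -0.0063 0 4.5 -0.64" --pt "0.0004 -0.0084 0 6 -0.64" --pt "0.0004 -0.0084 0 6 -0.64"

```text
time: 10.7
eef_pos: [0.5078, 0.0583, 0.163]
tcp_rot: [0.998, 0.068, 0.0, -0.0]
contact_force: [-0.3, -0.5, 0.6]
opening: 0.175
finger_force: 0.0
```

```bash
python3 -c "from h import *;rep()"
```

```text
t 10.7 r 0.0794 th 187.86 yaw 7.80 Ftool [-0.3  0.5 -0.6] z 0.163 q6 1.35
ball 867 [322.6, 299.1] r 0.1067 th 187.69
```

>>> send_rows --pt "0 -0.0014 0 1 -0.64" --pt "0.0001 -0.0028 0 2 -0.64" --pt "0.0001 -0.0042 0 3 -0.64" --pt "0.0001 -0.0042 0 3 -0.64"

```text
time: 11.15
eef_pos: [0.5076, 0.0608, 0.1628]
tcp_rot: [0.999, 0.041, 0.0, 0.002]
contact_force: [0.2, -4.7, 0.0]
opening: 0.18
finger_force: 2.6
```

```bash
python3 -c "from h import *;rep()"
```

```text
t 11.15 r 0.0792 th 186.09 yaw 4.75 Ftool [-0.2  4.7  0. ] z 0.1628 q6 1.41
ball 780 [324.0, 299.7] r 0.1069 th 185.95
```

>>> send_rows --pt "0 -0.0014 0 1 -0.64" --pt "0.0001 -0.0028 0 2 -0.64" --pt "0.0001 -0.0028 0 2 -0.64"

```text
time: 11.5
eef_pos: [0.5073, 0.0639, 0.1628]
tcp_rot: [1.0, 0.024, 0.0, 0.001]
contact_force: [-1.0, -4.2, 0.7]
opening: 0.179
finger_force: 1.8
```

```bash
python3 -c "from h import *;rep()"
```

```text
t 11.5 r 0.0793 th 183.84 yaw 2.72 Ftool [-1.2  4.1 -0.6] z 0.1628 q6 1.45
ball 786 [323.9, 299.7] r 0.1069 th 183.74
```

>>> send_rows --pt "0 -0.0014 0 1 -0.64" --pt "0.0001 -0.0028 0 2 -0.64" --pt "0.0001 -0.0042 0 3 -0.64" --pt "0.0001 -0.0042 0 3 -0.64"

```text
time: 11.95
eef_pos: [0.5069, 0.07, 0.1626]
tcp_rot: [1.0, -0.003, 0.0, -0.001]
contact_force: [0.4, -0.6, 0.6]
opening: 0.183
finger_force: 0.3
```

```bash
python3 -c "from h import *;rep()"
```

```text
t 11.95 r 0.0795 th 179.39 yaw -0.30 Ftool [ 0.4  0.6 -0.6] z 0.1626 q6 1.51
ball 811 [323.4, 299.6] r 0.1070 th 179.56
```

>>> send_rows --pt "0 -0.0014 0 1 -0.64" --pt "0.0001 -0.0028 0 2 -0.64" --pt "0.0001 -0.0042 0 3 -0.64" --pt "0.0001 -0.0042 0 3 -0.64"

```text
time: 12.4
eef_pos: [0.5069, 0.074, 0.1623]
tcp_rot: [1.0, -0.029, -0.0, -0.001]
contact_force: [-0.5, -0.3, -0.8]
opening: 0.175
finger_force: 0.0
```

```bash
python3 -c "from h import *;rep()"
```

```text
t 12.4 r 0.0797 th 176.52 yaw -3.29 Ftool [-0.5  0.3  0.8] z 0.1623 q6 1.57
ball 852 [322.8, 299.4] r 0.1070 th 176.45
```

>>> send_rows --pt "0 -0.0014 0 1 -0.64" --pt "0.0001 -0.0028 0 2 -0.64" --pt "0.0001 -0.0042 0 3 -0.64" --pt "0.0001 -0.0042 0 3 -0.64"

```text
time: 12.85
eef_pos: [0.5072, 0.0767, 0.1623]
tcp_rot: [0.999, -0.055, -0.0, 0.001]
contact_force: [0.4, -5.1, -0.6]
opening: 0.177
finger_force: 2.5
```

```bash
python3 -c "from h import *;rep()"
```

```text
t 12.85 r 0.0795 th 174.60 yaw -6.26 Ftool [0.9 5.  0.7] z 0.1623 q6 1.63
ball 752 [323.9, 299.5] r 0.1070 th 174.55
```

>>> send_rows --pt "0 -0.0014 0 1 -0.64" --pt "0.0001 -0.0028 0 2 -0.64" --pt "0.0001 -0.0042 0 3 -0.64" --pt "0.0001 -0.0042 0 3 -0.64"

```text
time: 13.3
eef_pos: [0.5077, 0.0814, 0.1623]
tcp_rot: [0.997, -0.081, -0.0, 0.0]
contact_force: [-0.5, -2.3, 0.4]
opening: 0.181
finger_force: 1.3
```

```bash
python3 -c "from h import *;rep()"
```

```text
t 13.3 r 0.0796 th 171.17 yaw -9.29 Ftool [-0.1  2.3 -0.4] z 0.1623 q6 1.69
ball 782 [323.6, 299.6] r 0.1072 th 171.17
```

>>> send_rows --pt "0 -0.0014 0 1 -0.64" --pt "0.0001 -0.0028 0 2 -0.64" --pt "0.0001 -0.0042 0 3 -0.64" --pt "0.0001 -0.0042 0 3 -0.64"

```text
time: 13.75
eef_pos: [0.5089, 0.0869, 0.1626]
tcp_rot: [0.994, -0.107, 0.0, -0.001]
contact_force: [0.0, 0.6, 0.6]
opening: 0.184
finger_force: 0.0
```

```bash
python3 -c "from h import *;rep()"
```

```text
t 13.75 r 0.0794 th 167.14 yaw -12.31 Ftool [-0.1 -0.6 -0.6] z 0.1626 q6 1.76
ball 820 [323.0, 299.7] r 0.1074 th 167.26
```

>>> send_rows --pt "0 -0.0014 0 1 -0.64" --pt "0.0001 -0.0028 0 2 -0.64" --pt "0.0001 -0.0042 0 3 -0.64" --pt "0.0001 -0.0042 0 3 -0.64"

```text
time: 14.2
eef_pos: [0.51, 0.0905, 0.1627]
tcp_rot: [0.991, -0.133, 0.0, -0.001]
contact_force: [-0.2, -0.1, 0.7]
opening: 0.179
finger_force: 0.0
```

```bash
python3 -c "from h import *;rep()"
```

```text
t 14.2 r 0.0793 th 164.45 yaw -15.29 Ftool [-0.2  0.2 -0.7] z 0.1627 q6 1.82
ball 828 [322.6, 299.5] r 0.1073 th 164.36
```

>>> send_rows --pt "0 -0.0014 0 1 -0.64" --pt "0.0001 -0.0028 0 2 -0.64" --pt "0.0001 -0.0042 0 3 -0.64" --pt "0.0001 -0.0042 0 3 -0.64"

```text
time: 14.65
eef_pos: [0.5107, 0.0929, 0.1625]
tcp_rot: [0.987, -0.159, -0.0, 0.001]
contact_force: [-1.8, -4.6, 1.3]
opening: 0.182
finger_force: 2.5
```

```bash
python3 -c "from h import *;rep()"
```

```text
t 14.65 r 0.0793 th 162.60 yaw -18.28 Ftool [-0.2  4.9 -1.3] z 0.1625 q6 1.88
ball 757 [323.9, 299.9] r 0.1075 th 162.55
```

>>> send_rows --pt "0 -0.0014 0 1 -0.64" --pt "0.0001 -0.0028 0 2 -0.64" --pt "0.0001 -0.0042 0 3 -0.64" --pt "0.0001 -0.0042 0 3 -0.64"

```text
time: 15.1
eef_pos: [0.5121, 0.0974, 0.1625]
tcp_rot: [0.983, -0.185, -0.0, 0.0]
contact_force: [-1.8, -1.8, 0.7]
opening: 0.182
finger_force: 1.4
```

```bash
python3 -c "from h import *;rep()"
```

```text
t 15.1 r 0.0795 th 159.19 yaw -21.31 Ftool [-1.1  2.3 -0.7] z 0.1625 q6 1.94
ball 776 [323.5, 299.8] r 0.1076 th 159.16
```

>>> send_rows --pt "0 -0.0014 0 1 -0.64" --pt "0.0001 -0.0028 0 2 -0.64" --pt "0.0001 -0.0042 0 3 -0.64" --pt "0.0001 -0.0042 0 3 -0.64"

```text
time: 15.55
eef_pos: [0.5143, 0.1027, 0.1625]
tcp_rot: [0.978, -0.211, 0.0, -0.001]
contact_force: [-0.5, -0.1, -0.4]
opening: 0.179
finger_force: 0.0
```

```bash
python3 -c "from h import *;rep()"
```

```text
t 15.55 r 0.0795 th 155.05 yaw -24.31 Ftool [-0.4  0.3  0.4] z 0.1625 q6 2.0
ball 804 [323.0, 299.5] r 0.1076 th 155.23
```

>>> send_rows --pt "0 -0.0014 0 1 -0.64" --pt "0.0001 -0.0028 0 2 -0.64" --pt "0.0001 -0.0042 0 3 -0.64" --pt "0.0001 -0.0042 0 3 -0.64"

```text
time: 16.0
eef_pos: [0.516, 0.1061, 0.1626]
tcp_rot: [0.972, -0.236, 0.0, -0.001]
contact_force: [-0.4, 0.4, 0.4]
opening: 0.178
finger_force: 0.0
```

```bash
python3 -c "from h import *;rep()"
```

```text
t 16.0 r 0.0795 th 152.34 yaw -27.30 Ftool [-0.6 -0.2 -0.4] z 0.1626 q6 2.06
ball 837 [322.4, 299.4] r 0.1075 th 152.26
```

>>> send_rows --pt "0 -0.0014 0 1 -0.64" --pt "0.0001 -0.0028 0 2 -0.64" --pt "0.0001 -0.0042 0 3 -0.64" --pt "0.0001 -0.0042 0 3 -0.64"

```text
time: 16.45
eef_pos: [0.5172, 0.1079, 0.1624]
tcp_rot: [0.965, -0.261, -0.001, 0.002]
contact_force: [-3.1, -5.6, 1.7]
opening: 0.177
finger_force: 3.0
```

```bash
python3 -c "from h import *;rep()"
```

```text
t 16.45 r 0.0793 th 150.78 yaw -30.27 Ftool [ 0.2  6.5 -1.7] z 0.1624 q6 2.12
ball 738 [324.0, 299.7] r 0.1076 th 150.75
```

>>> send_rows --pt "0 -0.0014 0 1 -0.64" --pt "0.0001 -0.0028 0 2 -0.64" --pt "0.0001 -0.0028 0 2 -0.64"

```text
time: 16.8
eef_pos: [0.5176, 0.1083, 0.1624]
tcp_rot: [0.961, -0.277, -0.002, 0.005]
contact_force: [-6.9, -11.0, 4.1]
opening: 0.178
finger_force: 6.2
```

```bash
python3 -c "from h import *;rep()"
```

```text
t 16.8 r 0.0792 th 150.39 yaw -32.21 Ftool [ 0. 13. -4.] z 0.1624 q6 2.16
ball 699 [324.7, 300.1] r 0.1077 th 150.08
```

That is the hard stop: 13 N with almost no motion. The lever touches at about 152° (TCP-angle scale). The click notches lie near 153.7°+12k, so the touch sits at the edge of the 153.7° notch. Five clicks coarser is the notch near 213.7°, so I turn back now.

>>> send_rows --pt "0.0001 0.0042 0 -3 -0.64" --pt "0.0004 0.0084 0 -6 -0.64" --pt "0.001 0.0125 0 -9 -0.64" --pt "0.0017 0.0166 0 -12 -0.64" --pt "0.0027 0.0207 0 -15 -0.64" --pt "0.0039 0.0247 0 -18 -0.64" --pt "0.0053 0.0287 0 -21 -0.64" --pt "0.0069 0.0325 0 -24 -0.64" --pt "0.0087 0.0363 0 -27 -0.64" --pt "0.0107 0.04 0 -30 -0.64" --pt "0.0129 0.0436 0 -33 -0.64" --pt "0.0153 0.047 0 -36 -0.64"

```text
time: 18.05
eef_pos: [0.5077, 0.0666, 0.1626]
tcp_rot: [0.999, 0.032, 0.001, -0.004]
contact_force: [1.2, 7.0, -0.4]
opening: 0.179
finger_force: 3.2
```

```bash
python3 -c "from h import *;rep()"
```

```text
t 18.05 r 0.0787 th 181.91 yaw 3.71 Ftool [ 1.7 -6.9  0.5] z 0.1626 q6 1.43
ball 783 [317.5, 300.6] r 0.1070 th 180.75
```

>>> send_rows --pt "0.0001 0.0042 0 -3 -0.64" --pt "0.0004 0.0084 0 -6 -0.64" --pt "0.001 0.0125 0 -9 -0.64" --pt "0.0017 0.0166 0 -12 -0.64" --pt "0.0027 0.0207 0 -15 -0.64" --pt "0.0039 0.0247 0 -18 -0.64" --pt "0.0053 0.0287 0 -21 -0.64" --pt "0.0069 0.0325 0 -24 -0.64" --pt "0.0087 0.0363 0 -27 -0.64" --pt "0.0107 0.04 0 -30 -0.64" --pt "0.0107 0.04 0 -30 -0.64"

```text
time: 19.2
eef_pos: [0.5209, 0.0246, 0.1626]
tcp_rot: [0.957, 0.29, 0.0, -0.0]
contact_force: [0.9, 0.2, -0.9]
opening: 0.181
finger_force: 0.0
```

```bash
python3 -c "from h import *;rep()"
```

```text
t 19.2 r 0.0793 th 214.24 yaw 33.68 Ftool [0.8 0.3 0.9] z 0.1626 q6 0.83
ball 911 [319.5, 298.6] r 0.1054 th 213.12
```

The lever rests at about 213° with no force on it. I let go and lift.

>>> send_rows --pt "0 0 0 0 -0.45" --pt "0 0 0 0 -0.45" --pt "0 0 0 0 -0.45" --pt "0 0 -0.02 0 -0.45" --pt "0 0 -0.05 0 -0.45" --pt "0 0 -0.08 0 -0.45" --pt "0 0 -0.12 0 -0.45" --pt "0 0 -0.14 0 -0.45" --pt "0 0 -0.14 0 -0.45"

```text
time: 20.15
eef_pos: [0.5222, 0.0243, 0.3071]
tcp_rot: [0.957, 0.29, 0.004, 0.002]
contact_force: [-0.4, 0.6, 0.3]
opening: 0.279
finger_force: 0.0
```

Run:
```python
from h import *
rep()
im=ctrl.read_camera("scene");print(red(im))
for a,c in red(im):
    p=onz("scene",*c,.192)
    d=p[:2]-A
    if np.hypot(*d)<.13:print(p,np.hypot(*d),np.degrees(np.arctan2(d[1],d[0]))%360)
p=np.array([.5708,-.0312])-A;print("start scene",np.degrees(np.arctan2(p[1],p[0]))%360)
W=ctrl.read_camera("wrist");cv2.imwrite("pics/w5.png",np.hstack([W[:,120:520],cv2.resize(im[140:240,280:380],(400,400))])[...,::-1])
```

```text
t 20.15 r 0.0783 th 214.99 yaw 33.73 Ftool [ 0.  -0.7 -0.3] z 0.3071 q6 0.83
ball 292 [317.3, 215.4] r 0.1042 th 212.41
[(189, [481.7, 176.2]), (292, [523.2, 183.9]), (37, [308.0, 177.0]), (29, [371.1, 296.3])]
[0.49913105 0.0138535  0.192     ] 0.10333975218652755 212.38312308288724
start scene 261.16809134903065
```

View pics/w5.png

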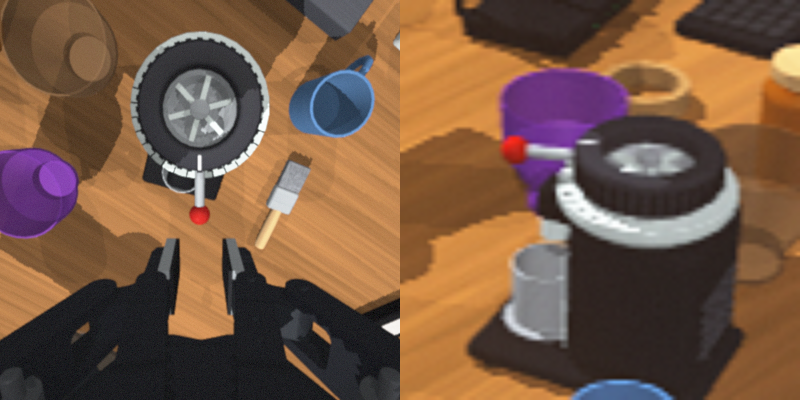

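The lever is free, at about 212.4°, which is 4 clicks finer than its start and 5 clicks coarser than the touch. Nothing else has moved. I hand in.

```bash
python3 -c "from plant import ctrl;print(ctrl.sign_off())"
```

```text
the job is handed in; nothing more can be done
None
```

I turned the collar finer until the burrs touched (a firm stop at about 13 N), turned it back five clicks coarser and let go. The stop came within about 2° of a click, so I took that click as zero and counted the five from there. The job was handed in at about 20 s, and the other things on the desk look undisturbed in the last pictures.

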